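# Ratchet a culture bottle up to its sealing head

### The job

Pump the ratchet jack of the bottle stand by its lever, one full short stroke after another, until the mouth of the bottle is sealed against the spring pad hidden inside the steel bell above it. Stop at the first stroke that takes clearly more force at its bottom than the first one did (some 5 N more), as a further stroke may overtighten the bottle and the ratchet cannot be let back. Do not force the lever against its stop, keep the robot off the bottle and its tray, let the lever come back up, and leave the other things on the bench alone.

Things in the scene. Friction and masses are not known exactly. Their poses are not given: they have to be found in the camera images.
- stand: grey base plate 190 mm deep (its x), 250 mm wide (its y), 20 mm thick, fixed to the bench, with a column at its left rear up to 360 mm (stem to 450). Origin: on the bench under the plate, 5 mm in front of its middle; x points away from its front, y to its left, z up. The lever sticks out of its front (-x) on the right side, in the plane y = -88 mm; the bottle stands over the middle.
- paddle: black paddle 64 x 50 x 14 mm at the lever's free end, 155 mm in front of the pivot, to be pushed down from above (nothing stands over it). Origin 6 mm below the centre of its top face, z the face's normal, x towards the pivot. The face's centre is 144 mm above the bench at rest, sloping up to the free end by 0.175 rad, and 89 mm at the stop, sloping down by 0.185; it moves level by under 5 mm.
- pivot (a point): the lever's pivot, 111 mm above the bench. Forces felt at the paddle: pushing the lever down takes 4 to 8 N while the pad is not touched, rising along the stroke, much the same in every stroke; squeezing the pad adds about 0.27 N for each newton of squeeze. Feel it near the bottom, just above the stop: the stroke that takes 5 N or more over the first stroke has made the seal; +2 to 3 N is a mere touch, not yet a seal.
- lever (a joint): angle of the lever, rad: 0 up at rest, growing as the paddle is pushed down, 0.36 at the rigid bottom stop. A stroke gains one tooth once it passes about 0.31; a shorter one gains nothing and the load sinks back; none gains two. Let go, it springs back up by itself in half a second and must be below 0.03 before the next stroke bites. More than 60 N on the paddle forces it.
- jack (a joint): height that the platform with tray and bottle has risen since the start, m: held by the ratchet at whole teeth of 10 mm (0.010, 0.020 ...); it cannot be lowered. A good seal comes after 2 to 6 teeth. During a stroke it rises up to 2.5 mm past the tooth and then settles back on it, so the squeeze felt at the bottom is 3 to 5 N above the one that stays (good: 10 to 40 N).
- tray: grey plastic tray 88 mm square and 14 mm high on the jack's platform, in which the bottle stands; origin under its centre, 80 mm above the bench at the start.
- bottle: clear glass culture bottle with green medium, 72 mm in diameter, 150 mm high, 38 mm across the mouth, 0.3 to 0.65 kg, loose in the tray; origin: centre of its underside, z up.
- head: sealing head: steel bell 70 mm across, 80 mm high, open below, fixed over the bottle; origin: centre of its lower rim, 250 mm above the bench. Inside, out of sight, a 48 mm rubber pad, set at a different depth each time (0 to 40 mm above the rim), is held down by a spring: 8 N at first touch, 2 N more per mm pushed up. Its stem with a dark button stands out of the stand's top and rises with it.
- dishes: bystander: stack of petri dishes; origin under its centre
- beaker: bystander: glass beaker; origin under its centre
- reagent_jar: bystander: small jar; origin under its centre
- spatula: bystander: steel spatula; origin under its centre
- spray: bystander: spray bottle; origin under its centre
- tissue_roll: bystander: tissue roll; origin under its centre
- tip_box: bystander: clear divided box; origin under its centre

How it is judged:
By the outcome, as a careful person would: the job done as asked, in the order asked, and still so for the second after the job is handed in, with the robot touching nothing.
It also fails if it takes over 72 s, if anything falls off the work surface, if the arm or the gripper's body presses on something with over 40 N, if the wrist force passes 120 N, or if a joint passes its speed limit or range.

### The arm

A 6-joint arm with a two-finger parallel gripper is mounted at the origin on the work surface. World frame = base frame: x ahead of the robot, y to its left, z up, the work surface at z = 0. Lengths are in m, angles in rad, forces in N, time in s.
With the tool pointing down it reaches from about 0.35 to 0.775 m from the base axis. Payload 5.5 kg.
Tool frame: the origin (TCP) lies midway between the tips of the shut fingers; the grasp point (between the pads) lies 19 mm behind it; z points along the fingers, y is the line along which they close (so a half turn about z gives the same grasp; the last joint's range is limited). The gripper opens to 85 mm and grips with 20 to 120 N. Pads are 22 mm wide; open, the fingers measure 114 mm over their backs; the gripper's body (76 mm by 85 mm) begins 54 mm behind the grasp point. The pads swing forward as they close: fully open they stand 13 mm farther back than shut.
Start: joints at [1.143, 0.313, 0.046, 1.304, 0, 1.431], TCP at [0.163, 0.551, 0.231] pointing down, gripper open.
Joint ranges: [-2.76, 2.76], [-0.86, 1.69], [-1.03, 1.26], [-2.2, 2.34], [-1.47, 1.5], [-3.14, 3.14]. Speed limits (rad/s): [2.57, 2.57, 3.14, 3.14, 3.14, 3.14].

### API

Orientations are given as a unit quaternion [w, x, y, z].
In Python, from workcell import telemetry, imaging, env gives the robot as it stands. The module is installed in compiled form; this text tells all that it offers.
- The arm moves only by the tool step_arm, never from a script. Its argument "moves" is a list of rows, each a list of 3 entries, a list of its own where there are three numbers: the shift along the tool's x, y, z in mm, then the turn, a rotation vector about the tool's x, y, z in rad, then the finger opening in mm, from 0 to 85.4. A call has 1 to 8 rows; each row is the pose to reach, as a shift and turn from the pose commanded when the call began, along the tool's axes at that moment; what a row does not reach only later rows make up. A row lasts 1/12 s, in which the tool goes at most 41.7 mm and 7.16 degrees, less where a joint would pass 70% of its speed; a pose out of reach is approached as far as the arm can. A call with a gripper value outside its range is refused whole. The fingers move at their own pace and stop on an object; "grip_force" is the grip in N (left out, the last holds). Time passes only in rows, so rows that repeat a pose let the fingers close. It gives the time, the measured TCP pose, the force, the opening and the grip force at its end, in the units of the state.
- telemetry.get_state(): the state, without advancing time (a new reading comes with each control period).
- imaging.read_camera(name): name is "scene" or "top" or "wrist"; returns the picture (420x560x3 uint8, red, green, blue); there is no depth.
- imaging.camera_params(name): a dict with "camera_matrix" (3x3 intrinsics, pixels), "D" ([k1, k2, p1, p2, k3] as OpenCV has them; the pictures are not rectified), "pose" (4x4, takes a point from camera to world coordinates). Camera axes: x right, y up, looking along -z (the intrinsics and any distortion apply to the point x, -y, -z); pixel columns grow to the right and rows downward; lengths in m; the calibration is good to about 2 mm. A picture is of the moment at which its call begins: read the wrist's pose just before it. camera_params takes no time and is no camera call; for the wrist camera it gives the pose at the moment of the call.
- env.hand_in(): hands the job in; it is judged then, once.
The state is a dict: "clock": time; "joint_pos": joint angles; "qvel": joint speeds; "tau": joint torques, N m; "tcp_pos": TCP position; "orientation": TCP orientation; "wrist_force": force on the tool from outside, world axes, zero at the start; "ft_torque": the same for the moment, N m; "finger_gap": finger opening in m; "grip_force": force on a finger pad.
Only numpy, scipy, OpenCV 4.12 (cv2) and the standard library are available. Lean on these libraries where they do the work, as an engineer would, in place of code of your own. Each camera call takes 0.05 s, during which the arm holds its last target. There are 200 camera calls.

## Working session

There is one attempt and no reset: what is moved stays moved. The work goes in short steps, Python scripts to look and compute and a tool call to move; the robot and the scene stay as the last step left them, time stands still between calls to the robot, and variables do not carry over. Pictures are saved under pics/ and viewed, at most 10 in all, crops included, and the job is handed in when it is done.

Besides the shell and the picture viewer there is one more tool, called after "Emit:" as a command line: name --argument value ..., lists and objects as JSON in quotes. step_arm: Moves the arm, as the interface text tells. Its arguments: {"type":"object","properties":{"moves":{"type":"array"},"grip_force":{"type":"number"}},"required":["moves"]}

```bash
mkdir -p pics
python3 - <<'E'
from workcell import telemetry, imaging
import cv2
for n in("scene","top"):
    cv2.imwrite(f"pics/{n}0.png",imaging.read_camera(n)[:,:,::-1])
    p=imaging.camera_params(n);print(n,p)
print(telemetry.get_state())
E
```

```text
scene {'camera_matrix': array([[386.4523203 ,   0.        , 282.50697025],
       [  0.        , 386.4523203 , 202.08877859],
       [  0.        ,   0.        ,   1.        ]]), 'D': array([0.03495393, 0.        , 0.        , 0.        , 0.        ]), 'pose': array([[-0.09191603, -0.60906967,  0.78777255,  1.38264853],
       [ 0.99570887, -0.04768752,  0.07930789,  0.08139872],
       [-0.01073711,  0.79168178,  0.61083932,  0.81455393],
       [ 0.        ,  0.        ,  0.        ,  1.        ]])}
top {'camera_matrix': array([[461.01854285,   0.        , 283.67314582],
       [  0.        , 461.01854285, 207.60547413],
       [  0.        ,   0.        ,   1.        ]]), 'D': array([-0.08408203,  0.        ,  0.        ,  0.        ,  0.        ]), 'pose': array([[-0.00794155,  0.99832705, -0.0572716 ,  0.48787153],
       [-0.99996595, -0.00805702, -0.00178547,  0.02909072],
       [-0.00224392,  0.05725547,  0.99835704,  1.28669187],
       [ 0.        ,  0.        ,  0.        ,  1.        ]])}
{'clock': 0.1, 'joint_pos': array([1.14339451e+00, 3.13931595e-01, 4.50749724e-02, 1.30364713e+00,
       1.27812433e-05, 1.43117704e+00]), 'qvel': array([-0.00020651, -0.00180222,  0.00096447,  0.00079356,  0.00043495,
       -0.00139817]), 'tau': array([ 1.91810599e-03, -4.81725669e+01,  2.99243277e+01,  1.27437679e-02,
       -1.61454759e-04,  4.24571192e-05]), 'tcp_pos': array([0.16301398, 0.55090414, 0.23048729]), 'orientation': array([-2.44942889e-04,  1.43395195e-01,  9.89665140e-01, -8.17845122e-04]), 'wrist_force': array([-0.06131257, -0.53225312, -0.48856567]), 'ft_torque': array([-0.03262042,  0.01444192,  0.00716345]), 'grip_force': 0.0, 'finger_gap': 0.08547030220592991}
```

View pics/scene0.png

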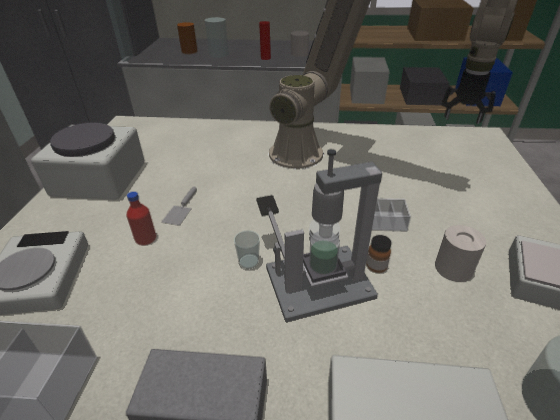

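View pics/top0.png

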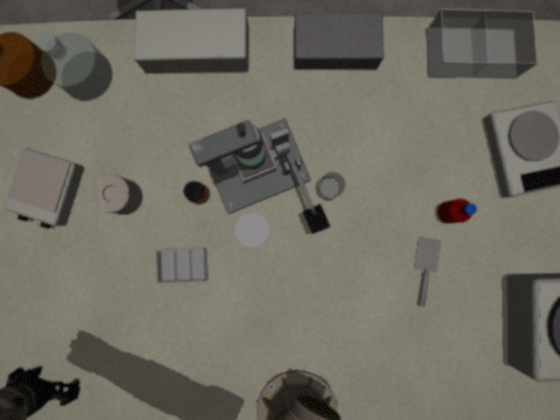

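The scene view shows the black paddle at about (267,205), and the top view shows it at about (315,218). In the top view the beaker is at (330,186), the dishes at (252,230), and the stand's plate around (250,165). Next I measure the paddle in both views.

```bash
cat > h.py <<'E'
import numpy as np, cv2
from workcell import telemetry, imaging
def ray(n,uv):
    p=imaging.camera_params(n);K=p["camera_matrix"];T=p["pose"]
    q=cv2.undistortPoints(np.array([[uv]],float),K,p["D"])[0,0]
    return T[:3,3],T[:3,:3]@np.array([q[0],-q[1],-1.])
def onz(n,uv,z):
    o,d=ray(n,uv);return o+d*(z-o[2])/d[2]
def tri(a,b):
    (o,d),(p,e)=ray("scene",a),ray("top",b)
    s=np.linalg.lstsq(np.c_[d,-e],p-o,rcond=None)[0]
    return (o+s[0]*d+p+s[1]*e)/2,np.linalg.norm(o+s[0]*d-p-s[1]*e)
E
python3 - <<'E'
from h import *
c={}
for n,(x0,x1,y0,y1) in dict(scene=(245,290,185,225),top=(290,340,195,240)).items():
    im=cv2.imread(f"pics/{n}0.png");m=np.zeros(im.shape[:2],np.uint8)
    m[y0:y1,x0:x1]=(im[y0:y1,x0:x1].max(2)<50)*255
    k=max(cv2.findContours(m,0,2)[0],key=cv2.contourArea)
    M=cv2.moments(k);c[n]=(M["m10"]/M["m00"],M["m01"]/M["m00"])
    b=cv2.boxPoints(cv2.minAreaRect(k));print(n,c[n],cv2.contourArea(k),b.tolist())
    print([onz(n,q,.144).round(3).tolist() for q in b], onz(n,c[n],.144))
print(tri(c["scene"],c["top"]))
# plate corners in top (z=.02) rough
for q in [(287,119),(310,185),(231,212)]: print(onz("top",q,.02).round(3))
a=cv2.imread("pics/top0.png")[90:250,170:360]
cv2.imwrite("pics/crop.png",cv2.resize(a,None,fx=3.5,fy=3.5,interpolation=2))
E
```

```text
scene (275.26984126984127, 210.42857142857142) 10.5 [[273.0, 208.0], [277.0, 208.0], [277.0, 212.0], [273.0, 212.0]]
[[0.547, -0.03, 0.144], [0.546, -0.018, 0.144], [0.563, -0.017, 0.144], [0.564, -0.028, 0.144]] [ 0.55700306 -0.02213977  0.144     ]
top (315.6422466422466, 218.9055759055759) 409.5 [[302.10345458984375, 210.75860595703125], [319.862060546875, 203.6551513671875], [328.96551513671875, 226.41378784179688], [311.2069091796875, 233.51724243164062]]
[[0.545, -0.015, 0.144], [0.563, -0.059, 0.144], [0.506, -0.081, 0.144], [0.489, -0.037, 0.144]] [ 0.52471423 -0.04792246  0.144     ]
(array([ 0.52472464, -0.03795605,  0.11794456]), np.float64(0.023447026414562207))
[0.808 0.02  0.02 ]
[ 0.622 -0.042  0.02 ]
[0.55  0.177 0.02 ]
```

View pics/crop.png

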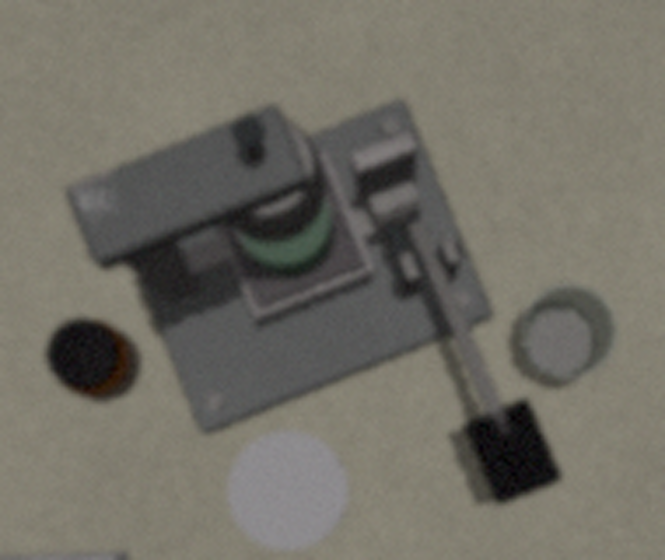

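The crop shows the black paddle's corners at (465,425), (528,402), (558,478) and (503,502). The lever runs up and left to the stand, and the beaker at (560,340) sits clear of it. On the z=0.144 plane this gives a paddle of about 60x48 mm, matching the given size, centred near (0.525, -0.048).

Run:
```python
from h import *
from scipy.spatial.transform import Rotation as R
im=cv2.imread("pics/scene0.png");x0,x1,y0,y1=250,285,190,222
g=cv2.cvtColor(im,6)[y0:y1,x0:x1]
_,m=cv2.threshold(g,70,255,cv2.THRESH_BINARY_INV)
k=max(cv2.findContours(m,0,2)[0],key=cv2.contourArea)+[x0,y0]
M=cv2.moments(k);c=np.array([M["m10"],M["m01"]])/M["m00"];print(c,cv2.contourArea(k),onz("scene",c,.144))
print(tri(c,(315.6,218.9)))
f=[onz("top",q,.02) for q in ((309.4,180.),(229.4,213.4))];print(f,np.linalg.norm(f[0]-f[1]))
s=telemetry.get_state();w,*v=s["orientation"];r=R.from_quat(v+[w])
print(r.as_matrix().round(3)); print((r.inv().apply(np.array([.525,-.048,.2])-s["tcp_pos"])*1000).round(1))
```

```text
[266.95809155 204.84655061] 258.5 [ 0.53394408 -0.0481582   0.144     ]
(array([ 0.52501671, -0.04890356,  0.13695035]), np.float64(0.001225534630821115))
[array([ 0.63635449, -0.04032701,  0.02      ]), array([0.54575818, 0.18095292, 0.02      ])] 0.23910770583885965
[[-0.959  0.284 -0.001]
 [ 0.284  0.959 -0.002]
 [ 0.    -0.002 -1.   ]]
[-517.1 -471.5   31.2]
```

The two views agree to 1.2 mm on (0.525, -0.049). I move over the paddle with the fingers shut.

Emit:
step_arm --moves '[[[-224,-204,0],[0,0,0],0],[[-224,-204,0],[0,0,0],0],[[-224,-204,0],[0,0,0],0],[[-224,-204,0],[0,0,0],0],[[-224,-204,0],[0,0,0],0],[[-224,-204,0],[0,0,0],0],[[-224,-204,0],[0,0,0],0],[[-224,-204,0],[0,0,0],0]]'

```text
clock: 0.77
tcp_pos: [0.3218, 0.2882, 0.2311]
orientation: [0.0, 0.146, 0.989, -0.001]
wrist_force: [-0.2, 0.5, -0.2]
finger_gap: 0.0
grip_force: 0.0
```

Emit:
step_arm --moves '[[[-224,-204,0],[0,0,0],0],[[-224,-204,0],[0,0,0],0],[[-224,-204,0],[0,0,0],0],[[-224,-204,0],[0,0,0],0],[[-224,-204,0],[0,0,0],0],[[-224,-204,0],[0,0,0],0],[[-224,-204,0],[0,0,0],0],[[-224,-204,0],[0,0,0],0]]'

```text
clock: 1.43
tcp_pos: [0.4797, 0.0284, 0.2308]
orientation: [0.001, 0.146, 0.989, -0.001]
wrist_force: [0.5, 0.4, -0.4]
finger_gap: -0.0
grip_force: 0.0
```

Emit:
step_arm --moves '[[[-69,-64,20],[0,0,0],0],[[-69,-64,20],[0,0,0],0],[[-69,-64,31],[0,0,0],0],[[-69,-64,31],[0,0,0],0],[[-69,-64,31],[0,0,0],0]]'

```text
clock: 1.85
tcp_pos: [0.5239, -0.0479, 0.199]
orientation: [-0.002, 0.144, 0.99, 0.0]
wrist_force: [-0.3, 0.8, 0.0]
finger_gap: -0.0002
grip_force: 0.0
```

Run:
```python
from h import *
s=telemetry.get_state();print(s)
a=imaging.read_camera("top");b=imaging.read_camera("scene");w=imaging.read_camera("wrist")
a=cv2.resize(a[110:260,210:400],(380,300));b=cv2.resize(b[130:280,190:380],(380,300));w=w[:300]
cv2.imwrite("pics/v2.png",np.vstack([np.hstack([a,b]),np.hstack([cv2.resize(w,(380,285)),np.zeros((285,380,3),np.uint8)])])[:,:,::-1])
```

```text
{'clock': 1.85, 'joint_pos': array([-2.44152925e-01,  2.33749161e-01, -1.40419328e-01,  1.20044010e+00,
        5.51152389e-04,  4.50626753e-02]), 'qvel': array([ 0.0303271 , -0.03471333,  0.00357868,  0.01459608,  0.00035287,
       -0.00072499]), 'tau': array([-1.15015134e+00, -4.15390599e+01,  2.93102539e+01, -4.06920696e-01,
       -7.76072941e-02, -3.43229645e-02]), 'tcp_pos': array([ 0.52386732, -0.04789168,  0.19898398]), 'orientation': array([-1.86930441e-03,  1.44104587e-01,  9.89560589e-01,  4.63643947e-04]), 'wrist_force': array([-0.28455392,  0.75471751,  0.04905757]), 'ft_torque': array([-0.0615694 ,  0.01629863,  0.01535426]), 'grip_force': 0.0, 'finger_gap': -0.00015969773871072804}
```

View pics/v2.png

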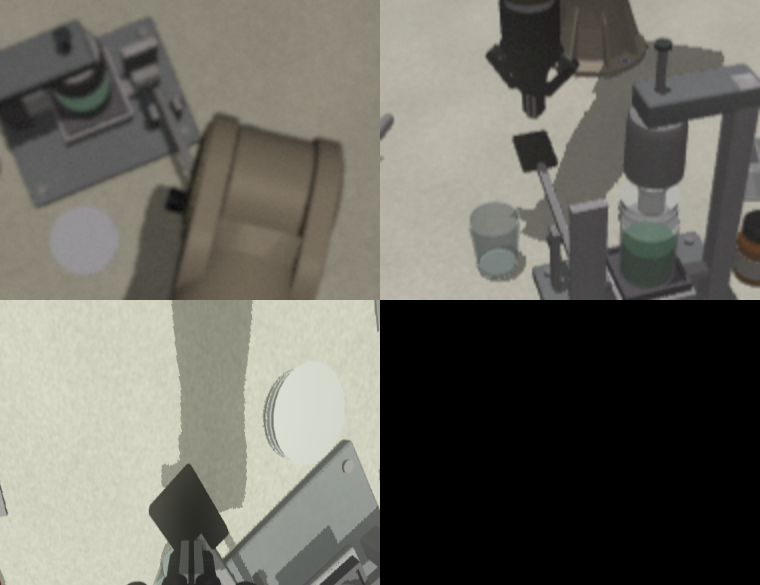

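The top view has the arm over the paddle. The scene view shows the finger tips at (533,113), straight above the paddle at (535,150). The wrist view shows the tips over the paddle, with dishes and plate clear. I lower until contact.

Emit:
step_arm --moves '[[[-1,0,30],[0,0,0],0],[[-1,0,46],[0,0,0],0],[[-1,0,50],[0,0,0],0],[[-1,0,50],[0,0,0],0]]'

```text
clock: 2.33
tcp_pos: [0.5248, -0.0469, 0.1499]
orientation: [-0.001, 0.143, 0.99, 0.0]
wrist_force: [0.2, -0.2, -0.0]
finger_gap: -0.0002
grip_force: 0.0
```

Emit:
step_arm --moves '[[[0,0,2],[0,0,0],0],[[0,0,2],[0,0,0],0]]'

```text
clock: 2.5
tcp_pos: [0.5266, -0.0479, 0.1496]
orientation: [0.001, 0.143, 0.99, -0.0]
wrist_force: [0.6, -0.0, -0.1]
finger_gap: 0.0002
grip_force: 0.0
```

Emit:
step_arm --moves '[[[0,0,2],[0,0,0],0],[[0,0,2],[0,0,0],0]]'

```text
clock: 2.67
tcp_pos: [0.5264, -0.0483, 0.147]
orientation: [0.001, 0.143, 0.99, -0.0]
wrist_force: [0.9, 0.0, -0.3]
finger_gap: -0.0002
grip_force: 0.0
```

Emit:
step_arm --moves '[[[0,0,2],[0,0,0],0],[[0,0,2],[0,0,0],0]]'

```text
clock: 2.83
tcp_pos: [0.5262, -0.0484, 0.1445]
orientation: [0.0, 0.143, 0.99, -0.0]
wrist_force: [0.3, 0.1, 2.3]
finger_gap: -0.0002
grip_force: 1.0
```

Contact came at z of about 0.1455, as expected. I take the first stroke down to about 0.097, then creep.

Emit:
step_arm --moves '[[[0,0,10],[0,0,0],0],[[0,0,20],[0,0,0],0],[[0,0,30],[0,0,0],0],[[0,0,38],[0,0,0],0],[[0,0,44],[0,0,0],0],[[0,0,47],[0,0,0],0],[[0,0,47],[0,0,0],0],[[0,0,47],[0,0,0],0]]'

```text
clock: 3.5
tcp_pos: [0.5263, -0.0489, 0.0978]
orientation: [0.0, 0.144, 0.99, -0.001]
wrist_force: [-1.9, -1.8, 6.0]
finger_gap: 0.0001
grip_force: 2.9
```

Emit:
step_arm --moves '[[[0,0,2],[0,0,0],0],[[0,0,2],[0,0,0],0],[[0,0,2],[0,0,0],0]]'

```text
clock: 3.75
tcp_pos: [0.5264, -0.0489, 0.096]
orientation: [0.001, 0.144, 0.99, -0.0]
wrist_force: [-1.5, -1.3, 5.6]
finger_gap: 0.0001
grip_force: 3.0
```

Emit:
step_arm --moves '[[[0,0,1.5],[0,0,0],0],[[0,0,1.5],[0,0,0],0],[[0,0,1.5],[0,0,0],0]]'

```text
clock: 4.0
tcp_pos: [0.5265, -0.0489, 0.0946]
orientation: [0.001, 0.144, 0.99, -0.0]
wrist_force: [-1.5, -1.5, 6.9]
finger_gap: 0.0002
grip_force: 3.2
```

Emit:
step_arm --moves '[[[0,0,1],[0,0,0],0],[[0,0,1],[0,0,0],0],[[0,0,1],[0,0,0],0]]'

```text
clock: 4.25
tcp_pos: [0.5267, -0.0488, 0.0937]
orientation: [0.001, 0.144, 0.99, -0.0]
wrist_force: [-0.9, -1.7, 6.1]
finger_gap: 0.0004
grip_force: 3.2
```

Emit:
step_arm --moves '[[[0,0,0],[0,0,0],0],[[0,0,0],[0,0,0],0]]'

```text
clock: 4.42
tcp_pos: [0.5267, -0.0488, 0.0937]
orientation: [0.001, 0.144, 0.99, -0.0]
wrist_force: [-0.9, -1.3, 6.1]
finger_gap: 0.0
grip_force: 3.2
```

Emit:
step_arm --moves '[[[0,0,-40],[0,0,0],0],[[0,0,-60],[0,0,0],0],[[0,0,-60],[0,0,0],0],[[0,0,-60],[0,0,0],0],[[0,0,-60],[0,0,0],0],[[0,0,-60],[0,0,0],0],[[0,0,-60],[0,0,0],0],[[0,0,-60],[0,0,0],0]]'

```text
clock: 5.08
tcp_pos: [0.5253, -0.0481, 0.1517]
orientation: [-0.001, 0.143, 0.99, 0.0]
wrist_force: [-0.5, -0.6, -0.0]
finger_gap: 0.0001
grip_force: 0.0
```

Run:
```python
from h import *
a=cv2.imread("pics/scene0.png");b=imaging.read_camera("scene")[:,:,::-1];cv2.imwrite("pics/s1.png",b)
f=lambda i:cv2.resize(i[140:290,240:390],(400,400),interpolation=2)
cv2.imwrite("pics/v3.png",np.hstack([f(a),f(b)]))
```

```text
(no output)
```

View pics/v3.png

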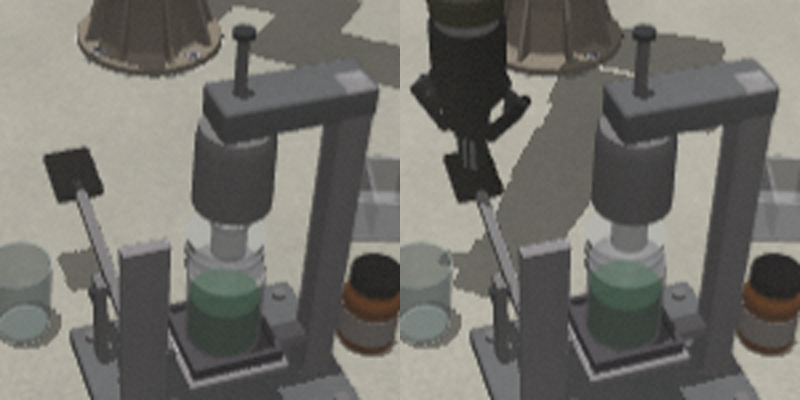

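Compared with the first picture, the tray corner moved from (198,372) to (198,362), about 3.5 px in the image. That is one 10 mm tooth. First-stroke reference at the bottom: about 6.2 N at z=0.0937. Second stroke, same depth.

Emit:
step_arm --moves '[[[0,0,12],[0,0,0],0],[[0,0,24],[0,0,0],0],[[0,0,36],[0,0,0],0],[[0,0,46],[0,0,0],0],[[0,0,54],[0,0,0],0],[[0,0,58],[0,0,0],0],[[0,0,60],[0,0,0],0],[[0,0,60],[0,0,0],0]]'

```text
clock: 5.8
tcp_pos: [0.5264, -0.0486, 0.093]
orientation: [0.001, 0.144, 0.99, -0.0]
wrist_force: [-0.9, -1.3, 5.6]
finger_gap: -0.0003
grip_force: 3.0
```

Emit:
step_arm --moves '[[[0,0,0],[0,0,0],0],[[0,0,0],[0,0,0],0],[[0,0,0],[0,0,0],0]]'

```text
clock: 6.05
tcp_pos: [0.5264, -0.0487, 0.0935]
orientation: [0.001, 0.144, 0.99, -0.0]
wrist_force: [-1.2, -0.4, 4.9]
finger_gap: -0.0002
grip_force: 3.0
```

Emit:
step_arm --moves '[[[0,0,0],[0,0,0],0],[[0,0,0],[0,0,0],0]]'

```text
clock: 6.22
tcp_pos: [0.5264, -0.0486, 0.0935]
orientation: [0.001, 0.144, 0.99, -0.0]
wrist_force: [-1.6, -1.0, 5.7]
finger_gap: -0.0001
grip_force: 3.0
```

Emit:
step_arm --moves '[[[0,0,-40],[0,0,0],0],[[0,0,-60],[0,0,0],0],[[0,0,-60],[0,0,0],0],[[0,0,-60],[0,0,0],0],[[0,0,-60],[0,0,0],0],[[0,0,-60],[0,0,0],0],[[0,0,-60],[0,0,0],0],[[0,0,-60],[0,0,0],0]]'

```text
clock: 6.88
tcp_pos: [0.5253, -0.0481, 0.1517]
orientation: [-0.001, 0.143, 0.99, 0.0]
wrist_force: [0.3, -0.4, 0.4]
finger_gap: -0.0001
grip_force: 0.0
```

Force is unchanged, so no touch yet. Third stroke.

Emit:
step_arm --moves '[[[0,0,12],[0,0,0],0],[[0,0,24],[0,0,0],0],[[0,0,36],[0,0,0],0],[[0,0,46],[0,0,0],0],[[0,0,54],[0,0,0],0],[[0,0,58],[0,0,0],0],[[0,0,60],[0,0,0],0],[[0,0,60],[0,0,0],0]]'

```text
clock: 7.55
tcp_pos: [0.5264, -0.0486, 0.0929]
orientation: [0.0, 0.144, 0.99, -0.0]
wrist_force: [-0.8, -1.0, 5.5]
finger_gap: -0.0
grip_force: 3.0
```

Emit:
step_arm --moves '[[[0,0,0],[0,0,0],0],[[0,0,0],[0,0,0],0],[[0,0,0],[0,0,0],0]]'

```text
clock: 7.8
tcp_pos: [0.5263, -0.0487, 0.0933]
orientation: [0.0, 0.144, 0.99, -0.0]
wrist_force: [-1.1, -0.7, 6.0]
finger_gap: -0.0002
grip_force: 3.0
```

Emit:
step_arm --moves '[[[0,0,0],[0,0,0],0],[[0,0,0],[0,0,0],0]]'

```text
clock: 7.97
tcp_pos: [0.5263, -0.0486, 0.0933]
orientation: [0.0, 0.144, 0.99, -0.0]
wrist_force: [-1.4, -1.0, 5.7]
finger_gap: -0.0001
grip_force: 3.0
```

Emit:
step_arm --moves '[[[0,0,-40],[0,0,0],0],[[0,0,-60],[0,0,0],0],[[0,0,-60],[0,0,0],0],[[0,0,-60],[0,0,0],0],[[0,0,-60],[0,0,0],0],[[0,0,-60],[0,0,0],0],[[0,0,-60],[0,0,0],0],[[0,0,-60],[0,0,0],0]]'

```text
clock: 8.63
tcp_pos: [0.5253, -0.0481, 0.1517]
orientation: [-0.001, 0.143, 0.99, 0.0]
wrist_force: [0.1, 0.1, 0.4]
finger_gap: 0.0001
grip_force: 0.0
```

Still unchanged. I check that the teeth are being gained.

Run:
```python
from h import *
a=cv2.imread("pics/s1.png");b=imaging.read_camera("scene")[:,:,::-1];cv2.imwrite("pics/s3.png",b)
f=lambda i:cv2.resize(i[140:290,240:390],(400,400),interpolation=2)
cv2.imwrite("pics/v4.png",np.hstack([f(a),f(b)]))
```

```text
(no output)
```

View pics/v4.png

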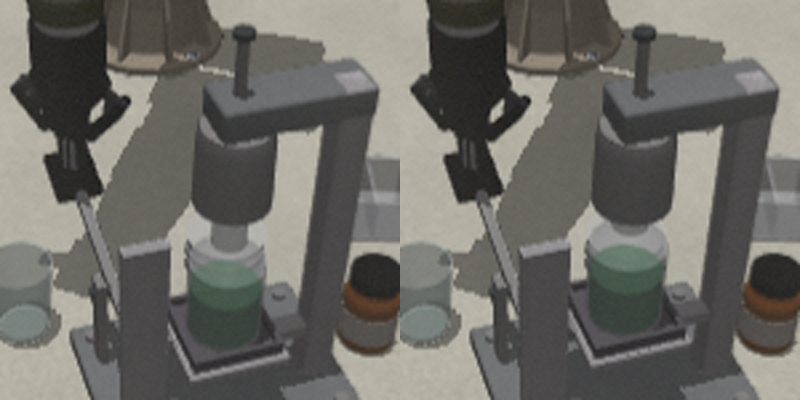

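Between the first and third stroke the tray corner rose from (198,362) to (598-400,345) and the bottle neck went further into the bell, so each stroke gains a tooth. The lever is back up and the button at (644,32) has not moved. Fourth stroke.

Emit:
step_arm --moves '[[[0,0,12],[0,0,0],0],[[0,0,24],[0,0,0],0],[[0,0,36],[0,0,0],0],[[0,0,46],[0,0,0],0],[[0,0,54],[0,0,0],0],[[0,0,58],[0,0,0],0],[[0,0,60],[0,0,0],0],[[0,0,60],[0,0,0],0]]'

```text
clock: 9.35
tcp_pos: [0.5264, -0.0487, 0.0938]
orientation: [0.001, 0.144, 0.99, -0.0]
wrist_force: [-3.8, -0.8, 10.9]
finger_gap: -0.0002
grip_force: 6.0
```

Emit:
step_arm --moves '[[[0,0,0],[0,0,0],0],[[0,0,0],[0,0,0],0],[[0,0,0],[0,0,0],0]]'

```text
clock: 9.6
tcp_pos: [0.5264, -0.0487, 0.0943]
orientation: [0.001, 0.144, 0.99, -0.0]
wrist_force: [-3.7, -0.6, 11.8]
finger_gap: -0.0001
grip_force: 5.9
```

Emit:
step_arm --moves '[[[0,0,0],[0,0,0],0],[[0,0,0],[0,0,0],0]]'

```text
clock: 9.77
tcp_pos: [0.5264, -0.0487, 0.0943]
orientation: [0.001, 0.144, 0.99, -0.0]
wrist_force: [-3.6, 0.2, 11.6]
finger_gap: 0.0002
grip_force: 5.9
```

Emit:
step_arm --moves '[[[0,0,-40],[0,0,0],0],[[0,0,-60],[0,0,0],0],[[0,0,-60],[0,0,0],0],[[0,0,-60],[0,0,0],0],[[0,0,-60],[0,0,0],0],[[0,0,-60],[0,0,0],0],[[0,0,-60],[0,0,0],0],[[0,0,-60],[0,0,0],0]]'

```text
clock: 10.43
tcp_pos: [0.5252, -0.048, 0.1517]
orientation: [-0.001, 0.143, 0.99, 0.0]
wrist_force: [-0.0, 0.0, -0.5]
finger_gap: -0.0
grip_force: 0.0
```

The bottom force is about 11.6 N against 6 N, so the rise is about 5.6 N: a seal. I back off and confirm that the tooth held and the stem is raised.

Emit:
step_arm --moves '[[[0,0,-40],[0,0,0],0],[[10,0,-70],[0,0,0],0],[[40,0,-80],[0,0,0],0],[[60,0,-80],[0,0,0],0],[[60,0,-80],[0,0,0],0],[[60,0,-80],[0,0,0],0],[[60,0,-80],[0,0,0],0],[[60,0,-80],[0,0,0],0]]'

```text
clock: 11.1
tcp_pos: [0.469, -0.0314, 0.2322]
orientation: [-0.0, 0.143, 0.99, 0.0]
wrist_force: [0.3, -0.8, -0.5]
finger_gap: 0.0
grip_force: 0.0
```

Run:
```python
from h import *
a=cv2.imread("pics/s3.png");b=imaging.read_camera("scene")[:,:,::-1]
f=lambda i:cv2.resize(i[140:290,240:390],(400,400),interpolation=2)
cv2.imwrite("pics/v5.png",np.hstack([f(a),f(b)]))
```

```text
(no output)
```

View pics/v5.png

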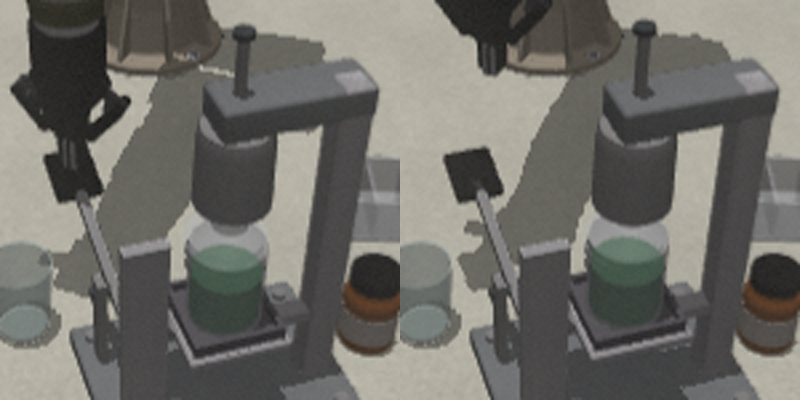

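After release the button stands at (644,27) instead of (244,32) and the bottle's liquid level rose from 245 to 238. The tooth held with the pad pushed up, the lever is back up, and the arm is clear.

```bash
python3 -c "
from workcell import env;print(env.hand_in())"
```

```text
the job is handed in; nothing more can be done
None
```

The bottle is sealed after four strokes: the fourth took about 11.6 N at its bottom against 6 N for the first, the ratchet held, the lever came back up, and the job was handed in with the arm clear.

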